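Close a pressure vessel: screw its lid down snug on the seal

TASK

Close the pressure vessel in the bench holder: set its knurled steel lid over the neck, let the pins inside the lid drop through the gaps in the thread, and screw the lid clockwise until the torque rises and it is just snug on the seal, then let go of it. Do not overtighten it or press hard on the seal, and leave the other things on the bench where they are.

Things in the scene. Friction and masses are not known exactly. Their poses are not given: they have to be found in the camera images.
- cap: the vessel's lid: round steel screw lid, 56 mm diameter, 40 mm high, 0.35 to 0.53 kg, standing on the bench open side down. Origin at the centre of its underside (skirt rim), z up. The lower 18 mm is a hollow skirt of 51 mm bore holding three inward pins 120 degrees apart; above is a solid knurled crown with a low 20 mm boss on top. Three dark slots in the top face lie over the pins
- lid_grip (a point): point on the lid's axis 29 mm above its rim, the middle of the crown's height; grip the lid here across its 56 mm diameter, at any yaw
- lid_pin (a point): inner part of one of the lid's three pins (each 5 mm thick, reaching in to 20 mm from the axis), on the lid's +x axis, 4 mm above its rim
- vessel: steel pressure vessel in a holder bolted to the bench. Origin on its axis at bench level, z up. Holder plate 130 mm square, 12 mm thick; clamp collar up to 46 mm; vessel body 60 mm across up to a shoulder at 100 mm; neck 38 mm across up to the rim at 122.5 mm. Three thread segments around the neck, 48 mm across, with chamfered tops level with the rim and three gaps between them; the lid's skirt has 1.5 mm play around them
- thread_gap (a point): middle of one of the three gaps between the thread segments, on the vessel's +x axis, at rim height. Each gap is 0.54 rad (12 mm) wide; the pins drop through within about 0.15 rad of its middle. Lid loosely seated, pins in the gaps: its rim is 107 to 111 mm above the bench. Pins standing on the segments instead: 120 mm or more
- thread_run (a point): on the sloping underside of a thread segment, 1 rad clockwise of a gap. Turned clockwise from above, the lid runs free and level for 0.35 to 1.25 rad from mid-gap, until the pins bear. From there it sinks 4.2 mm per rad, drawing down a hand that grips it; its pull on the seal grows 80 N per rad, torque 1 N m per rad: snug some 0.2 rad on. End stop at 1.66 rad (too tight). Greased, self-locking
- vessel_mouth (a point): centre of the vessel's mouth, on its axis at the rim, 122.5 mm above the bench. A hand that holds the lid up or presses it down while turning feels a false torque: let it sink with the thread. When the turning stops, friction can hide or reverse the torque felt. A lid let go stays as it was turned, so several grasps are possible
- seal: sprung white sealing ring in the vessel's rim, 25 to 37 mm across; origin on the axis at rim height. Its face stands 2.5 to 6.5 mm proud, by wear, not shown by this pose. It yields 1 mm per 60 N. Snug: the lid, let go, presses it with about 20 N (12 to 30 is right), reached at a torque of 0.2 to 0.3 N m while turning; over 45 N (0.5 to 0.7 N m, or a hard push) ruins it. The lid weighs 3.3 to 5.2 N
- blank_flange: blank flange: flat steel disc 60 mm across, 12 mm thick, with a 42 mm raised boss to 18 mm height; origin at the centre of its underside; a bystander
- beaker: open glass beaker 66 mm across, 85 mm high; origin at the centre of its underside; a bystander
- weigh_boat: shallow square white weighing tray 85 x 85 x 22 mm; origin at the centre of its underside; a bystander
- reagent_jar: closed amber jar 64 mm across, 85 mm high; origin at the centre of its underside; a bystander
- spanner: steel spanner 190 mm long lying on the bench; origin near its middle; a bystander
- mortar: white ceramic mortar (bowl) 90 mm across, 50 mm high; origin at the centre of its underside; a bystander
- vial: small closed vial 28 mm across, 55 mm high; origin at the centre of its underside; a bystander
Mind the look-alikes: they are no part of the job. Leave any blue, purple or turquoise look-alike of the cap alone.

How it is judged:
On the way:
1. the lid sits upright over the neck with its pins down in the gaps (z of cap in the frame of vessel below 0.114 m and horizontal distance between cap and vessel_mouth below 0.004 m and angle between cap's own z axis and vertical below 0.08 rad), for 0.1 s.
At the end, for the whole second after the job is handed in: The lid is on the vessel's neck, upright (within 0.05 rad) and centred within 4 mm, its rim less than 111.5 mm above the bench, let go and at rest, and by its thread alone presses on the seal with 12 to 30 N (contact force between cap and seal between 12 and 30 N and horizontal distance between cap and vessel_mouth below 0.004 m and angle between cap's own z axis and vertical below 0.05 rad and linear speed of cap below 0.01 m/s and z of cap in the frame of vessel below 0.1115 m); the robot touches nothing.
It fails at once if the seal is pressed with more than 45 N (lid overtightened or rammed down) (contact force between cap and seal above 45 N).
It fails at once if a bystander is moved more than 40 mm (distance of any of blank_flange, beaker, weigh_boat, reagent_jar, spanner, mortar, vial from where it was at the start of the episode above 0.04 m).
It also fails if it takes over 58 s, if anything falls off the work surface, if the arm or the gripper's body presses on something with over 40 N, if the wrist force passes 120 N, or if a joint passes its speed limit or range.

ROBOT

A 7-joint arm with a two-finger parallel gripper is mounted at the origin on the work surface. World frame = base frame: x ahead of the robot, y to its left, z up, the work surface at z = 0. Lengths are in m, angles in rad, forces in N, time in s.
With the tool pointing down it reaches from about 0.425 to 0.875 m from the base axis. Payload 4.7 kg.
Tool frame: the origin (TCP) lies on the centre line of the jaws, within the pads' length; the fingertips stand 22 mm ahead of it and the grasp point (between the pads) lies 3 mm ahead of it (ctrl.tcp_to_tips is the z of the fingertips in the tool frame, in m); z points along the fingers, y is the direction in which the jaws open and shut (so a half turn about z gives the same grasp; the last joint's range is limited). The gripper opens to 87 mm and grips with 3 to 60 N. Pads are 19 mm wide; open, the fingers measure 117 mm over their backs; the gripper's body (75 mm by 190 mm) begins 51 mm behind the grasp point.
Start: joints at [-1.272, 0.321, -0.07, 1.45, 0.023, 1.371, -0.057], TCP at [0.183, 0.624, 0.217] pointing down, gripper open.
Joint ranges: [-2.86, 2.86], [-0.3, 2.09], [-1.38, 1.24], [0.06, 2.45], [-1.56, 4.7], [0.09, 2.05], [-2.69, 2.69]. Speed limits (rad/s): [2.57, 2.57, 3.14, 3.14, 3.14, 3.14, 3.14].

INTERFACE

Orientations are given as a rotation vector (axis times angle).
In Python, from bench import ctrl, cams gives the robot as it stands.
- The arm moves only by the tool move_arm, never from a script. Its argument "deltas" is a list of rows, each an object with "linear": the shift along the tool's x, y, z as a fraction of full scale, a list of three; "turn": the turn, a rotation vector about the tool's x, y, z as a fraction of full scale, a list of three; "claw": the closure, from 0 (fully open) to 1 (shut). In form: [{"linear": [tx, ty, tz], "turn": [wx, wy, wz], "claw": claw}, ...]. A call has 1 to 20 rows; each row shifts and turns the commanded pose from where the row before left it, along the tool's axes as they then stand; what a row does not reach is not made up. Full scale, the value 1, is 0.03 m for a shift and 4 degrees for a turn. A row lasts 1/12 s, in which the tool goes at most 41.7 mm and 7.16 degrees, less where a joint would pass 70% of its speed; a pose out of reach is approached as far as the arm can. A call with a number of a shift or a turn outside -1 to 1 is refused whole. A call with a gripper value outside its range is refused whole. The fingers move at their own pace and stop on an object; "grip_force" is the grip in N (left out, the last holds). Time passes only in rows, so rows that do not move let the fingers close. It gives the time, the measured TCP pose, the force and the opening at its end, in the units of the state.
- ctrl.get_state(): the state, without advancing time (a new reading comes with each control period).
- cams.get_image(name): name is "scene" or "top" or "wrist"; returns a dict with "image" (400x640x3 uint8, red, green, blue), "K" (3x3 intrinsics, pixels), "world_from_camera" (4x4, takes a point from camera to world coordinates); the wrist camera has in their place "tool_from_camera" (4x4, takes a point from camera to tool coordinates, whose origin is the TCP and whose axes are the flange's). Camera axes: x right, y down, z forward; pixel columns grow to the right and rows downward; lengths in m; the calibration is good to about 2 mm. A picture is of the moment at which its call begins: read the wrist's pose just before it. There is no depth.
- ctrl.close_job(): hands the job in, once; it reports no verdict.
The state is a dict: "time": time; "joint_positions": joint angles; "qd": joint speeds; "joint_torque": joint torques, N m; "position": TCP position; "tool_rot": TCP orientation; "ft_force": force on the tool from outside, world axes, zero at the start; "torque": the same for the moment, N m; "grip_width": opening from 0.0 (shut) to 1.0 (fully open).
Only numpy, scipy, OpenCV 4.12 (cv2) and the standard library are available. Lean on these libraries where they do the work, as an engineer would, in place of code of your own. Each camera call takes 0.05 s, during which the arm holds its last target. There are 200 camera calls.

## Working session

There is one attempt and no reset: what is moved stays moved. The work goes in short steps, Python scripts to look and compute and a tool call to move; the robot and the scene stay as the last step left them, time stands still between calls to the robot, and variables do not carry over. Pictures are saved under pics/ and viewed, about 8 in all and at most 12, crops included, and the job is handed in when it is done.

Besides the shell and the picture viewer there is one more tool, called as name(argument=value, ...), one argument or row to a line, values as JSON. move_arm: Moves the arm, as the interface text tells. Shift numbers are shares of 0.03 m and turn numbers shares of 4 degrees, none past 1 either way. Its arguments: {"type":"object","properties":{"deltas":{"type":"array"},"grip_force":{"type":"number"}},"required":["deltas"]}

```bash
ls; mkdir -p pics
python3 - <<'E'
from bench import ctrl, cams
import cv2, numpy as np, pickle
s=ctrl.get_state(); print(s)
d={}
for n in ("scene","top"):
    r=cams.get_image(n); d[n]=r
    cv2.imwrite(f"pics/{n}0.png",r["image"][:,:,::-1]); print(n,r["K"],r["world_from_camera"])
pickle.dump(d,open("d0.pkl","wb"))
E
```

```text
pics
{'time': 0.0, 'joint_positions': array([-1.27189685,  0.32179973, -0.07007086,  1.4516748 ,  0.0225882 ,
        1.37078282, -0.05690798]), 'qd': array([ 0.00032963, -0.00020963,  0.00159986, -0.00070917,  0.00086418,
       -0.00080849,  0.00255641]), 'joint_torque': array([ 6.76573363e-04, -4.91301906e+01, -4.03652675e-01, -3.12525272e+01,
       -6.38778205e-02,  4.42644081e-02,  2.23811849e-04]), 'position': array([0.18252278, 0.62326496, 0.21617662]), 'tool_rot': array([-4.45815397e-01, -3.10962007e+00,  2.93690933e-03]), 'ft_force': array([-0.29435616,  0.50500071,  0.03935631]), 'torque': array([ 0.01663893,  0.05191758, -0.00047669]), 'grip_width': 0.9977696351161696}
scene [[372.24542816   0.         323.50395258]
 [  0.         372.24542816 192.72176296]
 [  0.           0.           1.        ]] [[ 0.82331992  0.39695656 -0.40567203  0.96088953]
 [ 0.56756371 -0.58080142  0.58355903 -0.51846092]
 [-0.00396731 -0.71070049 -0.70348352  0.76476725]
 [ 0.          0.          0.          1.        ]]
top [[438.56839603   0.         311.47535266]
 [  0.         438.56839603 205.89096819]
 [  0.           0.           1.        ]] [[-0.08008344 -0.97274534  0.21760777  0.32658091]
 [-0.99677661  0.07709972 -0.02218168  0.0465505 ]
 [ 0.00479963 -0.21868271 -0.97578421  1.37905207]
 [ 0.          0.          0.          1.        ]]
```

View pics/scene0.png

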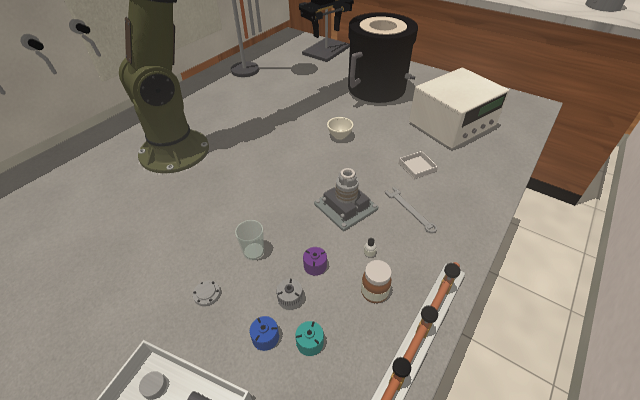

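View pics/top0.png

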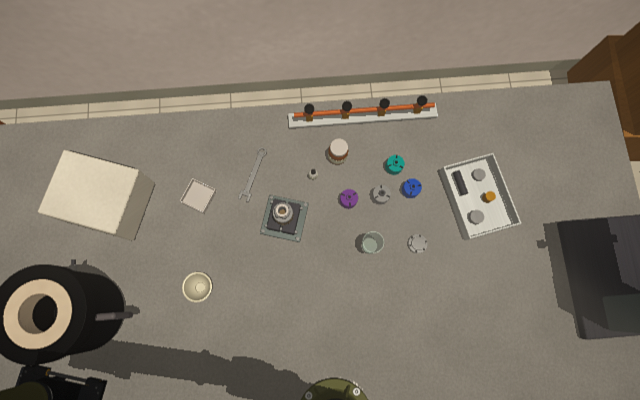

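```bash
cat > h.py <<'E'
import numpy as np, cv2, pickle
from scipy.spatial.transform import Rotation as R
def ray(r,uv,T=None):
    T=r["world_from_camera"] if T is None else T
    d=T[:3,:3]@np.linalg.solve(r["K"],[uv[0],uv[1],1.]); return T[:3,3],d
def plane(r,uv,z,T=None):
    o,d=ray(r,uv,T); return o+d*(z-o[2])/d[2]
def tool(s):
    T=np.eye(4); T[:3,:3]=R.from_rotvec(s["tool_rot"]).as_matrix(); T[:3,3]=s["position"]; return T
def proj(r,p,T=None):
    T=r["world_from_camera"] if T is None else T
    c=T[:3,:3].T@(np.asarray(p)-T[:3,3]); u=r["K"]@c; return u[:2]/u[2]
E
python3 - <<'E'
from h import *
d=pickle.load(open("d0.pkl","rb"))
a=d["scene"]["image"][240:360,225:345]; b=d["top"]["image"][145:265,325:445]
im=np.hstack([cv2.resize(x,(400,400),interpolation=cv2.INTER_CUBIC) for x in (a,b)])
cv2.imwrite("pics/crop1.png",im[:,:,::-1])
print("cap top",plane(d["scene"],(290,285),.04),plane(d["top"],(381,194),.04))
print("vessel rim",plane(d["scene"],(347.5,173),.1225),plane(d["top"],(283,211),.1225))
for n,p in dict(purple=(348,198),blue=(412,188),turq=(395,164)).items(): print(n,plane(d["top"],p,.04))
for n,p in dict(vial=(313,174),jar=(338,150),beaker=(371,242),flange=(418,243)).items(): print(n,plane(d["top"],p,.04))
s=__import__("bench").ctrl.get_state();print(tool(s)[:3,:3])
E
```

```text
cap top [ 0.64654502 -0.19824277  0.04      ] [ 0.64616267 -0.20532636  0.04      ]
vessel rim [0.60062088 0.10917982 0.1225    ] [0.59810994 0.10232008 0.1225    ]
purple [ 0.64146458 -0.10036272  0.04      ]
blue [ 0.65786816 -0.30534736  0.04      ]
turq [ 0.74103545 -0.2613819   0.04      ]
vial [0.72844139 0.00295089 0.04      ]
jar [ 0.80240173 -0.08386423  0.04      ]
beaker [ 0.49734173 -0.15720683  0.04      ]
flange [ 0.48278212 -0.3010031   0.04      ]
[[-9.59743846e-01  2.80876561e-01 -3.28210444e-04]
 [ 2.80876716e-01  9.59742466e-01 -1.63379872e-03]
 [-1.43898265e-04 -1.66021494e-03 -9.99998611e-01]]
```

View pics/crop1.png

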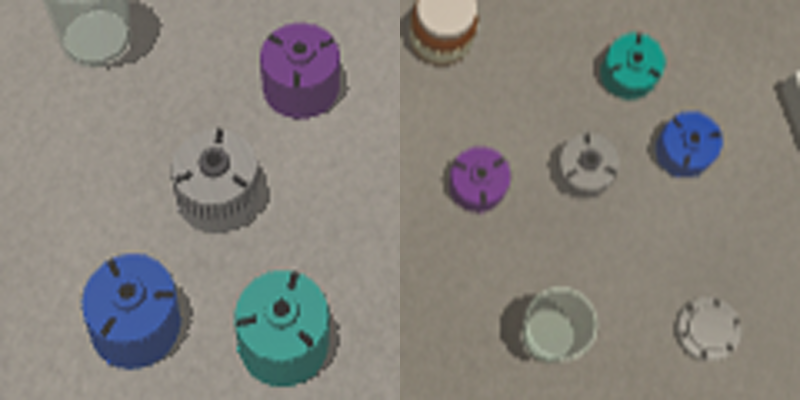

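Run:
```python
from h import *
from bench import ctrl,cams
r=cams.get_image("wrist"); np.set_printoptions(precision=4,suppress=True); print(r["K"],r["tool_from_camera"])
T=tool(ctrl.get_state()); print((T[:3,:3].T@(np.array([.600,.105,.217])-T[:3,3]))/.03)
```

```text
[[310.7219   0.     318.1705]
 [  0.     310.7219 196.7913]
 [  0.       0.       1.    ]] [[ 0.     -0.9544 -0.2984  0.0817]
 [ 1.     -0.0002  0.0007  0.001 ]
 [-0.0008 -0.2984  0.9544 -0.1674]
 [ 0.      0.      0.      1.    ]]
[-18.2089 -12.6752   0.0013]
```

move_arm(
  deltas=[
    {"linear": [-0.96,-0.667,0],"turn": [0,0,0],"claw": 0},
    {"linear": [-0.96,-0.667,0],"turn": [0,0,0],"claw": 0},
    {"linear": [-0.96,-0.667,0],"turn": [0,0,0],"claw": 0},
    {"linear": [-0.96,-0.667,0],"turn": [0,0,0],"claw": 0},
    {"linear": [-0.96,-0.667,0],"turn": [0,0,0],"claw": 0},
    {"linear": [-0.96,-0.667,0],"turn": [0,0,0],"claw": 0},
    {"linear": [-0.96,-0.667,0],"turn": [0,0,0],"claw": 0},
    {"linear": [-0.96,-0.667,0],"turn": [0,0,0],"claw": 0},
    {"linear": [-0.96,-0.667,0],"turn": [0,0,0],"claw": 0},
    {"linear": [-0.96,-0.667,0],"turn": [0,0,0],"claw": 0},
    {"linear": [-0.96,-0.667,0],"turn": [0,0,0],"claw": 0},
    {"linear": [-0.96,-0.667,0],"turn": [0,0,0],"claw": 0},
    {"linear": [-0.96,-0.667,0],"turn": [0,0,0],"claw": 0},
    {"linear": [-0.96,-0.667,0],"turn": [0,0,0],"claw": 0},
    {"linear": [-0.96,-0.667,0],"turn": [0,0,0],"claw": 0},
    {"linear": [-0.96,-0.667,0],"turn": [0,0,0],"claw": 0},
    {"linear": [-0.96,-0.667,0],"turn": [0,0,0],"claw": 0},
    {"linear": [-0.96,-0.667,0],"turn": [0,0,0],"claw": 0},
    {"linear": [-0.96,-0.667,0],"turn": [0,0,0],"claw": 0},
  ],
)

```text
time: 1.73
position: [0.6017, 0.1038, 0.2171]
tool_rot: [-0.445, -3.11, -0.0]
ft_force: [0.7, 1.3, -0.5]
grip_width: 0.997
```

move_arm(
  deltas=[
    {"linear": [0,0,0],"turn": [0,0,1],"claw": 0},
    {"linear": [0,0,0],"turn": [0,0,1],"claw": 0},
    {"linear": [0,0,0],"turn": [0,0,1],"claw": 0},
    {"linear": [0,0,0],"turn": [0,0,1],"claw": 0},
    {"linear": [0,0,0],"turn": [0,0,1],"claw": 0},
    {"linear": [0,0,0],"turn": [0,0,1],"claw": 0},
    {"linear": [0,0,0],"turn": [0,0,1],"claw": 0},
    {"linear": [0,0,0],"turn": [0,0,1],"claw": 0},
    {"linear": [0,0,0],"turn": [0,0,1],"claw": 0},
    {"linear": [0,0,0],"turn": [0,0,1],"claw": 0},
    {"linear": [0,0,0],"turn": [0,0,1],"claw": 0},
    {"linear": [0,0,0],"turn": [0,0,1],"claw": 0},
    {"linear": [0,0,0],"turn": [0,0,1],"claw": 0},
    {"linear": [0,0,0],"turn": [0,0,1],"claw": 0},
    {"linear": [0,0,0],"turn": [0,0,0],"claw": 0},
    {"linear": [0,0,0],"turn": [0,0,0],"claw": 0},
  ],
)

```text
time: 3.07
position: [0.6008, 0.1053, 0.217]
tool_rot: [-1.851, -2.538, 0.001]
ft_force: [-0.2, -0.2, -0.5]
grip_width: 1.001
```

Run:
```python
from h import *
from bench import ctrl,cams
s=ctrl.get_state(); r=cams.get_image("wrist"); np.set_printoptions(precision=4,suppress=True)
pickle.dump((s,r),open("w1.pkl","wb")); print(s["joint_positions"],s["ft_force"],tool(s))
p=proj(r,[.6,.105,.1225],tool(s)@r["tool_from_camera"]); print(p)
u,v=p.astype(int); c=r["image"][max(0,v-80):v+80,max(0,u-80):u+80]
cv2.imwrite("pics/w1.png",cv2.resize(c,None,fx=3.7,fy=3.7,interpolation=cv2.INTER_CUBIC)[:,:,::-1])
print(u-80,v-80)
```

```text
[-0.6448  0.2513  0.5131  1.5743 -0.1254  1.3494  0.1933] [-0.2237 -0.2025 -0.5019] [[-0.3057  0.9521 -0.0005  0.6008]
 [ 0.9521  0.3057 -0.0001  0.1053]
 [ 0.     -0.0005 -1.      0.217 ]
 [ 0.      0.      0.      1.    ]]
[315.858  198.0179]
235 118
```

View pics/w1.png

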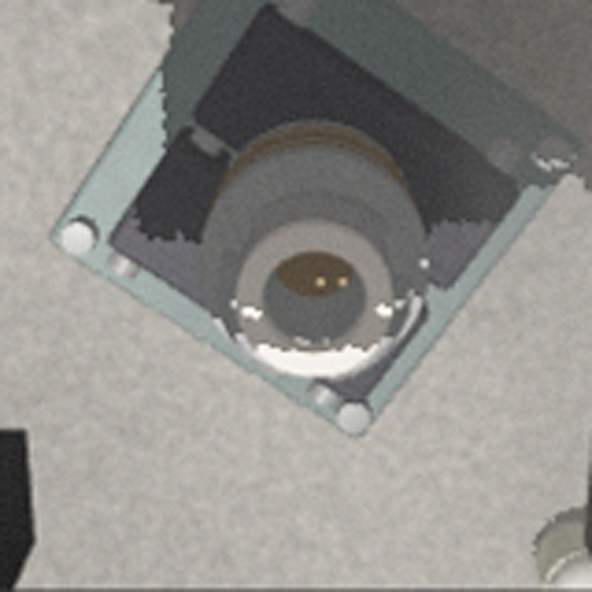

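Run:
```python
from h import *
s,r=pickle.load(open("w1.pkl","rb")); d=pickle.load(open("d0.pkl","rb"))
def enh(c,g):
    c=(255*(c/255.)**g).astype(np.uint8)
    return c
a=r["image"][165:225,280:360]; b=d["scene"]["image"][160:200,322:375]
a=cv2.resize(a,(640,480),interpolation=cv2.INTER_CUBIC); a=np.clip(a.astype(float)*1.7-60,0,255).astype(np.uint8)
b=cv2.resize(b,(160,120),interpolation=cv2.INTER_CUBIC)
b=np.vstack([b,np.zeros((360,160,3),np.uint8)])
cv2.imwrite("pics/w1e.png",np.hstack([a,b])[:,:,::-1])
```

```text
(no output)
```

View pics/w1e.png

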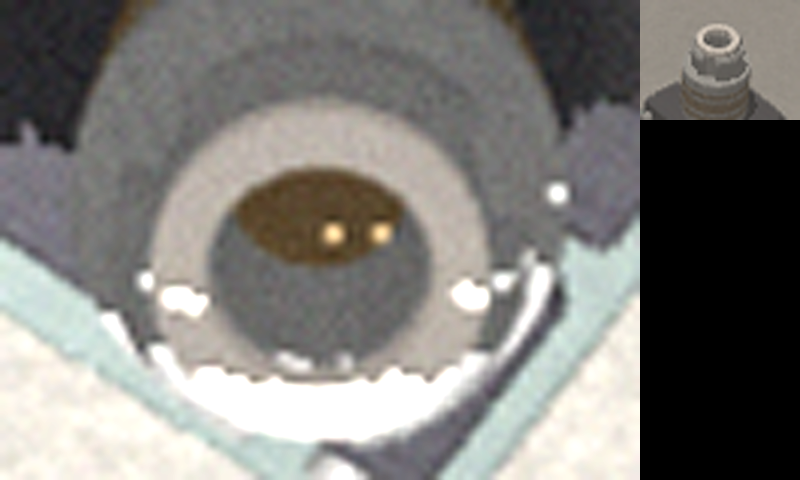

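move_arm(
  deltas=[
    {"linear": [0.8,0,0],"turn": [0,-1,0],"claw": 0},
    {"linear": [0.8,0,0],"turn": [0,-1,0],"claw": 0},
    {"linear": [0,0,0],"turn": [0,-1,0],"claw": 0},
    {"linear": [0,0,0],"turn": [0,-1,0],"claw": 0},
    {"linear": [0,0,0],"turn": [0,-1,0],"claw": 0},
    {"linear": [0,0,0],"turn": [0,-1,0],"claw": 0},
    {"linear": [0,0,0],"turn": [0,-1,0],"claw": 0},
    {"linear": [0,0,0],"turn": [0,0,0],"claw": 0},
    {"linear": [0,0,0],"turn": [0,0,0],"claw": 0},
  ],
)

```text
time: 3.87
position: [0.5858, 0.1523, 0.2147]
tool_rot: [1.601, 2.2, -0.401]
ft_force: [-0.0, -0.3, -0.3]
grip_width: 1.001
```

Run:
```python
from h import *
from bench import ctrl,cams
s=ctrl.get_state(); r=cams.get_image("wrist"); np.set_printoptions(precision=4,suppress=True)
pickle.dump((s,r),open("w2.pkl","wb")); print(s["joint_positions"],tool(s))
p=proj(r,[.6,.105,.1225],tool(s)@r["tool_from_camera"]); print(p)
u,v=p.astype(int); print(u-50,v-35); c=r["image"][v-35:v+40,u-50:u+50]
c=cv2.resize(c,None,fx=8,fy=8,interpolation=cv2.INTER_CUBIC)
for m in (0,1,2): pass
cv2.imwrite("pics/w2.png",np.clip(c*1.3-15,0,255)[:,:,::-1])
```

```text
[-0.9698  0.3008  0.4728  1.6064  0.3482  1.3799 -0.2823] [[-0.2723  0.9517  0.1422  0.5858]
 [ 0.8405  0.3071 -0.4463  0.1523]
 [-0.4684 -0.002  -0.8835  0.2147]
 [ 0.      0.      0.      1.    ]]
[315.8753 195.027 ]
265 160[ WARN:0@1.222] global loadsave.cpp:1063 imwrite_ Unsupported depth image for selected encoder is fallbacked to CV_8U.
```

View pics/w2.png

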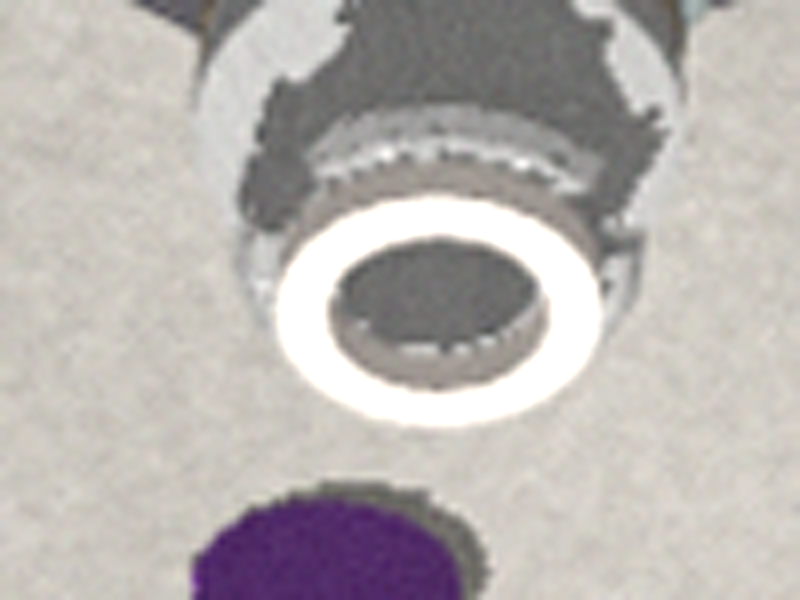

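Run:
```python
from h import *
np.set_printoptions(precision=4,suppress=True)
s2,r2=pickle.load(open("w2.pkl","rb")); s1,r1=pickle.load(open("w1.pkl","rb"))
T2=tool(s2)@r2["tool_from_camera"]; T1=tool(s1)@r1["tool_from_camera"]
g=r2["image"].min(2)[160:235,265:365]; m=(g>200).astype(np.uint8)
n,l,st,_=cv2.connectedComponentsWithStats(m); k=1+st[1:,4].argmax(); m=(l==k).astype(np.uint8)
cs,h=cv2.findContours(m,cv2.RETR_CCOMP,cv2.CHAIN_APPROX_NONE); cs=sorted(cs,key=len)[-2:]
for c in cs: e=cv2.fitEllipse(c); print(e); 
c2=np.array(cv2.fitEllipse(cs[1])[0])+[265,160]
c1=np.array([280+320.5/8-.5,165+268.5/8-.5]); print(c1,c2)
(o1,d1),(o2,d2)=ray(r1,c1,T1),ray(r2,c2,T2)
A=np.stack([d1,-d2],1); t=np.linalg.lstsq(A,o2-o1,rcond=None)[0]; print("seal tri",o1+d1*t[0],o2+d2*t[1])
for z in (.1225,.125,.127,.129): print(z,plane(r1,c1,z,T1),plane(r2,c2,z,T2))
C=plane(r2,c2,.127,T2)[:2]
for n,p in dict(nl_in=(312,172),nl_out=(315,150),nr_in=(590,190),nr_out=(603,165),l_near=(248,235),r_near=(640,245),apex=(450,103)).items():
    q=plane(r2,((p[0]+.5)/8-.5+265,(p[1]+.5)/8-.5+160),.1225,T2)[:2]-C; print(n,np.hypot(*q)*1e3,np.degrees(np.arctan2(q[1],q[0])))
```

```text
((54.329402923583984, 38.73871994018555), (21.261037826538086, 29.48409080505371), 89.01091003417969)
((54.33047866821289, 38.50205612182617), (27.09147834777832, 39.187171936035156), 90.64400482177734)
[319.5625 198.0625] [319.3305 198.5021]
seal tri [0.6025 0.1079 0.1289] [0.6024 0.1078 0.1289]
0.1225 [0.6031 0.106  0.1225] [0.6044 0.1017 0.1225]
0.125 [0.6029 0.1067 0.125 ] [0.6036 0.1041 0.125 ]
0.127 [0.6027 0.1073 0.127 ] [0.603 0.106 0.127]
0.129 [0.6025 0.1079 0.129 ] [0.6024 0.108  0.129 ]
nl_in 22.1111322818975 146.7198854352016
nl_out 24.47117077111194 141.1748074975526
nr_in 22.189443678751452 59.005052366961976
nr_out 25.653204600427603 63.43445820461351
l_near 22.70009857870644 178.2028818702418
r_near 23.560633007118234 33.052139068259066
apex 27.229733551071536 105.3684360820089
```

move_arm(
  deltas=[
    {"linear": [0,0,0],"turn": [0,1,0],"claw": 0},
    {"linear": [0,0,0],"turn": [0,1,0],"claw": 0},
    {"linear": [0,0,0],"turn": [0,1,0],"claw": 0},
    {"linear": [0,0,0],"turn": [0,1,0],"claw": 0},
    {"linear": [0,0,0],"turn": [0,1,0],"claw": 0},
    {"linear": [0,0,0],"turn": [0,1,0],"claw": 0},
    {"linear": [0,0,0],"turn": [0,1,0],"claw": 0},
    {"linear": [-1,-0.143,0],"turn": [0,0,0],"claw": 0},
    {"linear": [-1,-0.143,0],"turn": [0,0,0],"claw": 0},
    {"linear": [-1,-0.143,0],"turn": [0,0,0],"claw": 0},
    {"linear": [-1,-0.143,0],"turn": [0,0,0],"claw": 0},
    {"linear": [-1,-0.143,0],"turn": [0,0,0],"claw": 0},
    {"linear": [-1,-0.143,0],"turn": [0,0,0],"claw": 0},
    {"linear": [-1,-0.143,0],"turn": [0,0,0],"claw": 0},
    {"linear": [-1,-0.143,0.4],"turn": [0,0,0],"claw": 0},
    {"linear": [-1,-0.143,0.6],"turn": [0,0,0],"claw": 0},
    {"linear": [-1,-0.143,0.7],"turn": [0,0,0],"claw": 0},
    {"linear": [-0.9,-0.143,0.6],"turn": [0,0,0],"claw": 0},
    {"linear": [0,0,0.35],"turn": [0,0,0],"claw": 0},
    {"linear": [0,0,0],"turn": [0,0,0],"claw": 0},
  ],
)

```text
time: 5.58
position: [0.6383, -0.1795, 0.1342]
tool_rot: [-1.861, -2.528, 0.003]
ft_force: [-0.3, 0.3, -0.3]
grip_width: 0.999
```

Run:
```python
from h import *
from bench import ctrl,cams
s=ctrl.get_state(); r=cams.get_image("wrist"); np.set_printoptions(precision=4,suppress=True)
pickle.dump((s,r),open("w3.pkl","wb")); print(s["joint_positions"],tool(s))
p=proj(r,[.646,-.202,.04],tool(s)@r["tool_from_camera"]); print(p)
u,v=p.astype(int); print(u-50,v-40); c=r["image"][v-40:v+35,u-50:u+50]
c=cv2.resize(c,None,fx=8,fy=8,interpolation=cv2.INTER_CUBIC)
cv2.imwrite("pics/w3.png",c[:,:,::-1])
```

```text
[-0.2338  0.4486  0.6205  1.5374 -0.2681  1.245   0.7284] [[-0.2971  0.9548 -0.0031  0.6383]
 [ 0.9548  0.2971 -0.0002 -0.1795]
 [ 0.0007 -0.003  -1.      0.1342]
 [ 0.      0.      0.      1.    ]]
[317.836  223.2822]
267 183
```

View pics/w3.png

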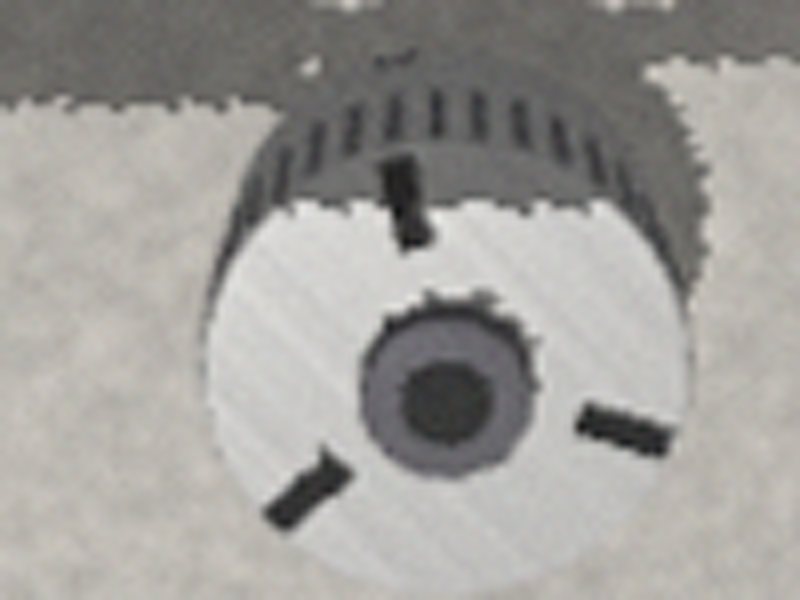

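Run:
```python
from h import *
np.set_printoptions(precision=4,suppress=True)
s,r=pickle.load(open("w3.pkl","rb")); T=tool(s)@r["tool_from_camera"]
g=r["image"].max(2)[183:258,267:367]; m=(g<85).astype(np.uint8)
n,l,st,ce=cv2.connectedComponentsWithStats(m)
P=[]
for i in range(1,n):
    if st[i,4]>25: print(st[i],ce[i],plane(r,ce[i]+[267,183],.04,T))
    if 25<st[i,4]<90: P.append(plane(r,ce[i]+[267,183],.04,T)[:2])
P=[plane(r,((u+.5)/8-.5+267,(v+.5)/8-.5+183),.04,T)[:2] for u,v in ((407,202),(625,430),(310,490))] if len(P)!=3 else P
P=np.array(P); A=np.c_[2*P,np.ones(3)]; c=np.linalg.solve(A,(P**2).sum(1))[:2]
q=P-c; print("centre",c,"r",np.hypot(*q.T)*1e3,"ang",np.degrees(np.arctan2(q[:,1],q[:,0])))
a=np.degrees(np.arctan2(q[:,1],q[:,0]))%120
# outer edges
for uv in ((207,355),(690,350),(440,597)): 
    w=plane(r,((uv[0]+.5)/8-.5+267,(uv[1]+.5)/8-.5+183),.04,T)[:2]-c; print("edge r",np.hypot(*w)*1e3)
Rt=tool(s)[:3,:3]; print("delta tool /.03",Rt.T@(np.r_[c,.032]-s["position"])/.03)
```

```text
[47 19  7 12 49] [50.102  24.2449] [ 0.6408 -0.1875  0.04  ]
[77 20  8 15 26] [80.3462 26.7308] [ 0.6673 -0.1817  0.04  ]
[46 38 20  9 44] [56.4091 40.5227] [ 0.6509 -0.2007  0.04  ]
[ 50  45  12  11 101] [55.3663 49.8119] [ 0.6527 -0.2097  0.04  ]
[72 51 12  6 38] [77.4211 53.5263] [ 0.6732 -0.2072  0.04  ]
[33 57 11  9 41] [38.0488 61.1707] [ 0.6409 -0.2254  0.04  ]
centre [ 0.6519 -0.2065] r [21.4348 21.4348 21.4348] ang [ 119.8243   -1.091  -120.6006]
edge r 27.51688198562736
edge r 27.650330500617034
edge r 28.16340873134963
delta tool /.03 [-0.9993  0.1758  3.4048]
```

move_arm(
  deltas=[
    {"linear": [-1,0.176,0],"turn": [0,0,0],"claw": 0},
    {"linear": [0,0,0.8],"turn": [0,0,0],"claw": 0},
    {"linear": [0,0,0.8],"turn": [0,0,0],"claw": 0},
    {"linear": [0,0,0.8],"turn": [0,0,0],"claw": 0},
    {"linear": [0,0,0.6],"turn": [0,0,0],"claw": 0},
    {"linear": [0,0,0.4],"turn": [0,0,0],"claw": 0},
    {"linear": [0,0,0],"turn": [0,0,0],"claw": 0},
    {"linear": [0,0,0],"turn": [0,0,0],"claw": 0},
  ],
)

```text
time: 6.3
position: [0.6557, -0.2013, 0.0351]
tool_rot: [1.852, 2.537, 0.002]
ft_force: [1.0, 0.1, 0.8]
grip_width: 1.0
```

Run:
```python
from h import *
from bench import ctrl
np.set_printoptions(precision=4,suppress=True)
s=ctrl.get_state(); T=tool(s); print(s["position"],s["ft_force"],T[:3,:3].T@(np.array([.6519,-.2065,.032])-s["position"])/.03)
```

```text
[ 0.6557 -0.2013  0.0351] [1.0283 0.1316 0.7554] [-0.1278 -0.1738  0.1034]
```

move_arm(
  deltas=[
    {"linear": [-0.13,-0.17,0.1],"turn": [0,0,0],"claw": 0},
    {"linear": [0,0,0],"turn": [0,0,0],"claw": 0},
    {"linear": [0,0,0],"turn": [0,0,0],"claw": 0.3},
    {"linear": [0,0,0],"turn": [0,0,0],"claw": 0.6},
    {"linear": [0,0,0],"turn": [0,0,0],"claw": 1},
    {"linear": [0,0,0],"turn": [0,0,0],"claw": 1},
    {"linear": [0,0,0],"turn": [0,0,0],"claw": 1},
    {"linear": [0,0,0],"turn": [0,0,0],"claw": 1},
    {"linear": [0,0,0],"turn": [0,0,0],"claw": 1},
  ],
  grip_force=40,
)

```text
time: 7.05
position: [0.651, -0.2072, 0.0311]
tool_rot: [-1.853, -2.536, 0.0]
ft_force: [-1.6, -0.1, 1.8]
grip_width: 0.622
```

Run:
```python
from h import *
from bench import ctrl
np.set_printoptions(precision=4,suppress=True)
s=ctrl.get_state(); T=tool(s); print(s["position"],s["ft_force"],s["torque"],s["grip_width"]*87,T[:3,:3],T[:3,:3].T@(np.array([.6519,-.2065,.032])-s["position"])/.03)
```

```text
[ 0.651  -0.2072  0.0311] [-1.5829 -0.0985  1.8177] [-0.102   0.3985  0.0297] 54.155670529391195 [[-0.3039  0.9527 -0.0006]
 [ 0.9527  0.3039  0.0002]
 [ 0.0004 -0.0005 -1.    ]] [ 0.0125  0.0351 -0.0296]
```

move_arm(
  deltas=[
    {"linear": [0,0,-0.4],"turn": [0,0,0],"claw": 1},
    {"linear": [0,0,-0.8],"turn": [0,0,0],"claw": 1},
    {"linear": [0,0,-0.9],"turn": [0,0,0],"claw": 1},
    {"linear": [0,0,-0.9],"turn": [0,0,0],"claw": 1},
    {"linear": [0,0,-0.9],"turn": [0,0,0],"claw": 1},
    {"linear": [0,0,-0.9],"turn": [0,0,0],"claw": 1},
    {"linear": [0,0,-0.7],"turn": [0,0,0],"claw": 1},
    {"linear": [0.5,0.1,0],"turn": [0,0,0],"claw": 1},
    {"linear": [0.95,0.15,0],"turn": [0,0,0],"claw": 1},
    {"linear": [0.95,0.15,0],"turn": [0,0,0],"claw": 1},
    {"linear": [0.95,0.15,0],"turn": [0,0,0],"claw": 1},
    {"linear": [0.95,0.15,0],"turn": [0,0,0],"claw": 1},
    {"linear": [0.95,0.15,0],"turn": [0,0,0],"claw": 1},
    {"linear": [0.95,0.15,0],"turn": [0,0,0],"claw": 1},
    {"linear": [0.95,0.15,0],"turn": [0,0,0],"claw": 1},
    {"linear": [0.95,0.15,0],"turn": [0,0,0],"claw": 1},
    {"linear": [0.95,0.15,0],"turn": [0,0,0],"claw": 1},
    {"linear": [0.95,0.15,0],"turn": [0,0,0],"claw": 1},
    {"linear": [0.45,0.05,0],"turn": [0,0,0],"claw": 1},
  ],
)

```text
time: 8.63
position: [0.6016, 0.1122, 0.1956]
tool_rot: [-1.845, -2.539, -0.002]
ft_force: [-1.0, 0.7, -4.8]
grip_width: 0.619
```

move_arm(
  deltas=[
    {"linear": [0,0,0],"turn": [0,0,-0.8],"claw": 1},
    {"linear": [0,0,0],"turn": [0,0,-1],"claw": 1},
    {"linear": [0,0,0],"turn": [0,0,-1],"claw": 1},
    {"linear": [0,0,0],"turn": [0,0,-1],"claw": 1},
    {"linear": [0,0,0],"turn": [0,0,-1],"claw": 1},
    {"linear": [0,0,0],"turn": [0,0,-1],"claw": 1},
    {"linear": [0,0,0],"turn": [0,0,-1],"claw": 1},
    {"linear": [0,0,0],"turn": [0,0,-1],"claw": 1},
    {"linear": [0,0,0],"turn": [0,0,-1],"claw": 1},
    {"linear": [0,0,0],"turn": [0,0,-1],"claw": 1},
    {"linear": [0,0,0],"turn": [0,0,-1],"claw": 1},
    {"linear": [0,0,0],"turn": [0,0,-0.4],"claw": 1},
    {"linear": [0,0,0],"turn": [0,0,0],"claw": 1},
    {"linear": [0,0,0],"turn": [0,0,0],"claw": 1},
    {"linear": [0,0,0],"turn": [0,0,0],"claw": 1},
  ],
)

```text
time: 9.88
position: [0.603, 0.106, 0.196]
tool_rot: [-0.749, -3.051, 0.001]
ft_force: [-0.4, -0.4, -4.3]
grip_width: 0.621
```

Run:
```python
from h import *
from bench import ctrl,cams
np.set_printoptions(precision=4,suppress=True)
s=ctrl.get_state(); r=cams.get_image("wrist"); T=tool(s); pickle.dump((s,r),open("w4.pkl","wb"))
print(s["time"],s["joint_positions"],s["position"],s["ft_force"],s["torque"],s["grip_width"],T[:3,:3])
p=proj(r,[0,0,-.008],r["tool_from_camera"]); print(p)
u,v=p.astype(int); u0,v0=u-65,v-60; print(u0,v0); c=r["image"][v0:v0+100,u0:u0+130]
cv2.imwrite("pics/w4.png",cv2.resize(c,None,fx=6,fy=6,interpolation=cv2.INTER_CUBIC)[:,:,::-1])
```

```text
9.8833 [-0.5739  0.2614  0.4278  1.595  -0.111   1.3098  0.9589] [0.603 0.106 0.196] [-0.377  -0.4157 -4.2732] [-0.0161  0.0104  0.0212] 0.6214096328924319 [[-0.8862  0.4633 -0.0004]
 [ 0.4633  0.8862 -0.0003]
 [ 0.0002 -0.0004 -1.    ]]
[315.9606 250.703 ]
250 190
```

View pics/w4.png

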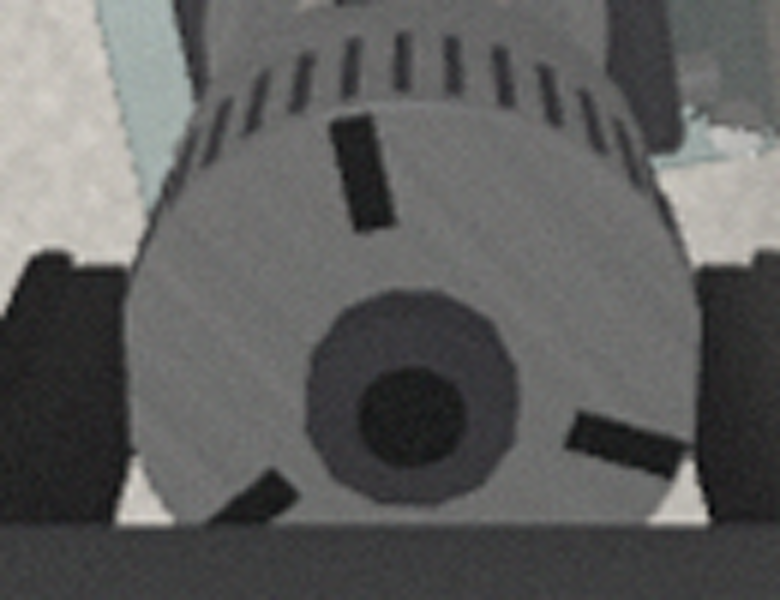

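Run:
```python
from h import *
np.set_printoptions(precision=4,suppress=True)
s,r=pickle.load(open("w4.pkl","rb")); T=tool(s); Tc=T@r["tool_from_camera"]; z=s["position"][2]+.008
px=lambda u,v:((u+.5)/6-.5+250,(v+.5)/6-.5+190)
A,B,L,Rr=[plane(r,px(*p),z,Tc)[:2] for p in ((363,173),(630,443),(127,320),(697,320))]
print("AB",np.hypot(*(A-B))*1e3,"exp",21.43*3**.5, "diam",np.hypot(*(L-Rr))*1e3)
# centre from A,B: 120deg apart
M=(A+B)/2; d=(B-A)/np.hypot(*(B-A)); n=np.array([d[1],-d[0]]); 
n = n if n@(T[:2,0])<0 else -n
C=M+n*21.43/2
print("C",C,"tool",T[:2,:2].T@(C-s["position"][:2])*1e3)
for q in (A,B): q=q-C; print(np.degrees(np.arctan2(q[1],q[0])))
```

```text
AB 37.63899253140919 exp 37.11784880620104 diam 53.53764371951661
C [  3.3535 -10.2387] tool [-7230.0413 -7893.2806]
104.97843978018652
104.77717489921213
```

Run:
```python
from h import *
np.set_printoptions(precision=4,suppress=True)
s,r=pickle.load(open("w4.pkl","rb")); T=tool(s); Tc=T@r["tool_from_camera"]; z=s["position"][2]+.008
px=lambda u,v:((u+.5)/6-.5+250,(v+.5)/6-.5+190)
A,B=[plane(r,px(*p),z,Tc)[:2] for p in ((363,173),(630,443))]
M=(A+B)/2; d=(B-A)/np.hypot(*(B-A)); n=np.array([d[1],-d[0]]); n=n if n@(T[:2,0])<0 else -n
C=M+n*.02143/2
print("C",C,"tool",T[:2,:2].T@(C-s["position"][:2])*1e3)
for q in (A,B): q=q-C; print(np.degrees(np.arctan2(q[1],q[0])))
```

```text
C [0.6051 0.1067] tool [-1.4714  1.6222]
165.22250906169572
44.53310561770289
```

move_arm(
  deltas=[
    {"linear": [0.033,-0.01,0.2],"turn": [0,0,0],"claw": 1},
    {"linear": [0,0,0.3],"turn": [0,0,0],"claw": 1},
    {"linear": [0,0,0.3],"turn": [0,0,0],"claw": 1},
    {"linear": [0,0,0.3],"turn": [0,0,0],"claw": 1},
    {"linear": [0,0,0.2],"turn": [0,0,0],"claw": 1},
    {"linear": [0,0,0],"turn": [0,0,0],"claw": 1},
    {"linear": [0,0,0],"turn": [0,0,0],"claw": 1},
    {"linear": [0,0,0],"turn": [0,0,0],"claw": 1},
  ],
)

```text
time: 10.6
position: [0.6025, 0.1067, 0.1574]
tool_rot: [0.747, 3.051, 0.0]
ft_force: [-0.6, 1.4, -4.6]
grip_width: 0.618
```

```bash
cat > st.py <<'E'
from h import *
from bench import ctrl
np.set_printoptions(precision=4,suppress=True)
s=ctrl.get_state(); T=tool(s); print(s["time"],s["position"],"F",s["ft_force"],"M",s["torque"],s["grip_width"],"yaw",np.degrees(np.arctan2(T[1,1],T[0,1])),"tilt",T[:2,2],"q7",s["joint_positions"][6])
E
python3 st.py
python3 - <<'E'
from h import *
from bench import cams
a=cams.get_image("scene"); b=cams.get_image("top"); pickle.dump((a,b),open("d1.pkl","wb"))
x=cv2.resize(a["image"][130:220,300:400],(500,450),interpolation=cv2.INTER_CUBIC); y=cv2.resize(b["image"][170:260,250:310],(300,450),interpolation=cv2.INTER_CUBIC)
cv2.imwrite("pics/d1.png",np.hstack([x,y])[:,:,::-1])
E
```

```text
10.6 [0.6025 0.1067 0.1574] F [-0.6399  1.4157 -4.6008] M [ 0.0057 -0.0157 -0.0212] 0.6180293451081773 yaw 62.4827770663721 tilt [0.0007 0.0001] q7 0.9678386786416704
```

View pics/d1.png

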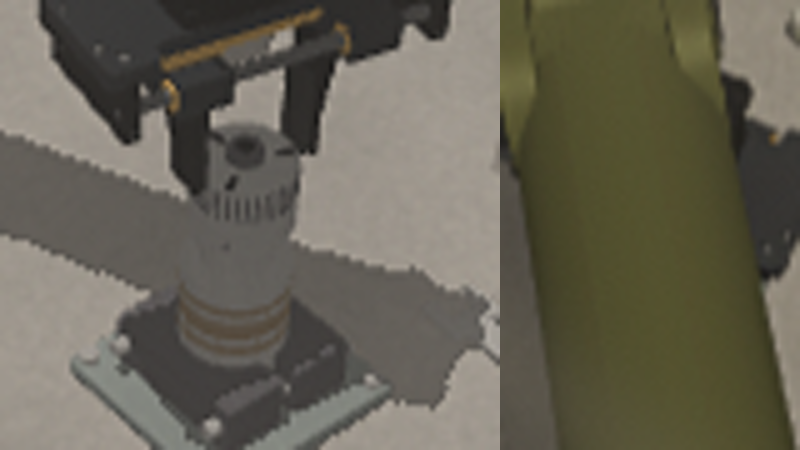

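Run:
```python
from h import *
a,b=pickle.load(open("d1.pkl","rb"))
for z in (.06,.08,.1,.13,.15,.16): 
    p=proj(a,[.602,.1065,z]); print(z,((p-[300,130]+.5)*5-.5).round(1))
p=proj(a,[.602,.1065,.13]); print(proj(a,[.612,.1065,.13])-p,proj(a,[.602,.1165,.13])-p)
```

```text
0.06 [234.3 307.2]
0.08 [235.7 280.4]
0.1 [237.3 252.8]
0.13 [239.6 210. ]
0.15 [241.3 180.3]
0.16 [242.1 165.2]
[3.3189174  1.46091404] [ 2.04903504 -2.11774473]
```

move_arm(
  deltas=[
    {"linear": [0,0,0.1],"turn": [0,0,0],"claw": 1},
    {"linear": [0,0,0.1],"turn": [0,0,0],"claw": 1},
    {"linear": [0,0,0],"turn": [0,0,0],"claw": 1},
    {"linear": [0,0,0],"turn": [0,0,0],"claw": 1},
  ],
)

```text
time: 11.03
position: [0.6019, 0.1067, 0.1508]
tool_rot: [-0.747, -3.051, 0.0]
ft_force: [-0.3, 0.5, -4.7]
grip_width: 0.619
```

```bash
python3 st.py
```

```text
11.0333 [0.6019 0.1067 0.1508] F [-0.3431  0.5312 -4.7218] M [-0.0523  0.0129 -0.0035] 0.6189897304603746 yaw 62.48516443245725 tilt [-0.0006 -0.0001] q7 0.9694846329849596
```

move_arm(
  deltas=[
    {"linear": [0,0,0.05],"turn": [0,0,0],"claw": 1},
    {"linear": [0,0,0.05],"turn": [0,0,0],"claw": 1},
    {"linear": [0,0,0.05],"turn": [0,0,0],"claw": 1},
    {"linear": [0,0,0],"turn": [0,0,0],"claw": 1},
    {"linear": [0,0,0],"turn": [0,0,0],"claw": 1},
  ],
)

```text
time: 11.45
position: [0.6021, 0.1067, 0.1464]
tool_rot: [-0.747, -3.051, 0.0]
ft_force: [0.1, -0.1, -4.6]
grip_width: 0.619
```

move_arm(
  deltas=[
    {"linear": [0,0,0.04],"turn": [0,0,0],"claw": 1},
    {"linear": [0,0,0.03],"turn": [0,0,0],"claw": 1},
    {"linear": [0,0,0],"turn": [0,0,0],"claw": 1},
    {"linear": [0,0,0],"turn": [0,0,0],"claw": 1},
  ],
)

```text
time: 11.78
position: [0.6021, 0.1067, 0.1444]
tool_rot: [-0.747, -3.051, -0.0]
ft_force: [0.3, -0.6, -5.6]
grip_width: 0.621
```

```bash
python3 st.py
```

```text
11.7833 [0.6021 0.1067 0.1444] F [ 0.2775 -0.6012 -5.5576] M [-0.0475  0.02   -0.0312] 0.6212987160450935 yaw 62.484320198712304 tilt [-0.0001  0.    ] q7 0.9713276959332675
```

move_arm(
  deltas=[
    {"linear": [0,0,0.02],"turn": [0,0,0],"claw": 1},
    {"linear": [0,0,0.02],"turn": [0,0,0],"claw": 1},
    {"linear": [0,0,0],"turn": [0,0,0],"claw": 1},
    {"linear": [0,0,0],"turn": [0,0,0],"claw": 1},
  ],
)

```text
time: 12.12
position: [0.6022, 0.1067, 0.1433]
tool_rot: [-0.747, -3.051, -0.0]
ft_force: [0.6, -0.1, -5.3]
grip_width: 0.618
```

move_arm(
  deltas=[
    {"linear": [0,0,0.02],"turn": [0,0,0],"claw": 1},
    {"linear": [0,0,0],"turn": [0,0,0],"claw": 1},
    {"linear": [0,0,0],"turn": [0,0,0],"claw": 1},
  ],
)

```text
time: 12.37
position: [0.6021, 0.1067, 0.1427]
tool_rot: [-0.747, -3.051, -0.0]
ft_force: [-0.2, -0.0, -4.3]
grip_width: 0.623
```

move_arm(
  deltas=[
    {"linear": [0,0,0.02],"turn": [0,0,0],"claw": 1},
    {"linear": [0,0,0],"turn": [0,0,0],"claw": 1},
    {"linear": [0,0,0],"turn": [0,0,0],"claw": 1},
  ],
)

```text
time: 12.62
position: [0.6022, 0.1067, 0.1421]
tool_rot: [0.747, 3.051, 0.0]
ft_force: [-0.1, 0.2, -5.2]
grip_width: 0.623
```

move_arm(
  deltas=[
    {"linear": [0,0,0.01],"turn": [0,0,0],"claw": 1},
    {"linear": [0,0,0],"turn": [0,0,0],"claw": 1},
    {"linear": [0,0,0],"turn": [0,0,0],"claw": 1},
  ],
)

```text
time: 12.87
position: [0.6022, 0.1067, 0.1418]
tool_rot: [0.747, 3.051, 0.0]
ft_force: [0.6, 1.0, -3.8]
grip_width: 0.62
```

move_arm(
  deltas=[
    {"linear": [0,0,0.01],"turn": [0,0,0],"claw": 1},
    {"linear": [0,0,0],"turn": [0,0,0],"claw": 1},
    {"linear": [0,0,0],"turn": [0,0,0],"claw": 1},
  ],
)

```text
time: 13.12
position: [0.6023, 0.1067, 0.1417]
tool_rot: [0.747, 3.051, 0.0]
ft_force: [-0.2, -0.5, -4.1]
grip_width: 0.619
```

move_arm(
  deltas=[
    {"linear": [0,0,0.01],"turn": [0,0,0],"claw": 1},
    {"linear": [0,0,0],"turn": [0,0,0],"claw": 1},
    {"linear": [0,0,0],"turn": [0,0,0],"claw": 1},
  ],
)

```text
time: 13.37
position: [0.6023, 0.1067, 0.1415]
tool_rot: [0.747, 3.051, 0.0]
ft_force: [-0.4, -0.1, -2.1]
grip_width: 0.624
```

move_arm(
  deltas=[
    {"linear": [0,0,0.01],"turn": [0,0,0],"claw": 1},
    {"linear": [0,0,0],"turn": [0,0,0],"claw": 1},
    {"linear": [0,0,0],"turn": [0,0,0],"claw": 1},
  ],
)

```text
time: 13.62
position: [0.6024, 0.1066, 0.1414]
tool_rot: [0.747, 3.051, 0.001]
ft_force: [-2.3, -0.4, 1.1]
grip_width: 0.619
```

move_arm(
  deltas=[
    {"linear": [0,0,0],"turn": [0,0,0.5],"claw": 1},
    {"linear": [0,0,0],"turn": [0,0,0.8],"claw": 1},
    {"linear": [0,0,0],"turn": [0,0,0.8],"claw": 1},
    {"linear": [0,0,0],"turn": [0,0,0.8],"claw": 1},
  ],
)

```text
time: 13.95
position: [0.603, 0.1066, 0.1414]
tool_rot: [1.055, 2.957, 0.001]
ft_force: [-0.0, 0.2, -0.9]
grip_width: 0.62
```

```bash
python3 st.py
```

```text
13.95 [0.603  0.1066 0.1414] F [-0.0403  0.2438 -0.8852] M [-0.1683 -0.0056  0.0195] 0.6199569857400072 yaw 50.72461687517436 tilt [0.0019 0.0002] q7 0.7747823894373437
```

move_arm(
  deltas=[
    {"linear": [0,0,0],"turn": [0,0,0.5],"claw": 1},
    {"linear": [0,0,0],"turn": [0,0,0.5],"claw": 1},
    {"linear": [0,0,0],"turn": [0,0,0.5],"claw": 1},
  ],
)

```text
time: 14.2
position: [0.603, 0.1066, 0.1414]
tool_rot: [1.207, 2.899, 0.001]
ft_force: [0.5, -0.1, -0.5]
grip_width: 0.619
```

```bash
python3 st.py
```

```text
14.2 [0.603  0.1066 0.1414] F [ 0.4556 -0.0823 -0.5399] M [-0.121  -0.0331 -0.0078] 0.6186802828555492 yaw 44.78487348694914 tilt [0.002  0.0002] q7 0.6750086272084613
```

move_arm(
  deltas=[
    {"linear": [0,0,0],"turn": [0,0,0.5],"claw": 1},
    {"linear": [0,0,0],"turn": [0,0,0.5],"claw": 1},
  ],
)

```text
time: 14.37
position: [0.603, 0.1066, 0.1414]
tool_rot: [1.307, 2.855, 0.001]
ft_force: [-0.5, -1.3, -0.9]
grip_width: 0.622
```

```bash
python3 st.py
```

```text
14.3667 [0.603  0.1066 0.1414] F [-0.507  -1.3468 -0.9352] M [-0.1351 -0.022   0.0383] 0.6217458694704685 yaw 40.78597937468563 tilt [0.0019 0.0001] q7 0.6079385934143822
```

move_arm(
  deltas=[
    {"linear": [0,0,0],"turn": [0,0,0.5],"claw": 1},
    {"linear": [0,0,0],"turn": [0,0,0.5],"claw": 1},
  ],
)

```text
time: 14.53
position: [0.603, 0.1066, 0.1414]
tool_rot: [1.406, 2.807, 0.001]
ft_force: [-0.0, -0.9, -1.0]
grip_width: 0.619
```

```bash
python3 st.py
```

```text
14.5333 [0.603  0.1066 0.1414] F [-0.0311 -0.9476 -1.0423] M [-0.2472 -0.0022  0.0196] 0.619378078571288 yaw 36.7849707351694 tilt [0.0019 0.0001] q7 0.5408518417981545
```

move_arm(
  deltas=[
    {"linear": [0,0,0],"turn": [0,0,0.5],"claw": 1},
    {"linear": [0,0,0],"turn": [0,0,0.5],"claw": 1},
  ],
)

```text
time: 14.7
position: [0.6028, 0.1065, 0.1414]
tool_rot: [1.503, 2.757, 0.001]
ft_force: [-1.3, -0.9, -0.2]
grip_width: 0.62
```

```bash
python3 st.py
```

```text
14.7 [0.6028 0.1065 0.1414] F [-1.2994 -0.9417 -0.161 ] M [-0.3009  0.1352  0.0752] 0.6199207459825452 yaw 32.78964810929531 tilt [ 0.0015 -0.    ] q7 0.47381368911063093
```

move_arm(
  deltas=[
    {"linear": [0,0,0],"turn": [0,0,0.3],"claw": 1},
    {"linear": [0,0,0],"turn": [0,0,0.3],"claw": 1},
  ],
)

```text
time: 14.87
position: [0.6026, 0.1064, 0.1413]
tool_rot: [1.56, 2.726, 0.001]
ft_force: [-0.1, -1.4, 0.7]
grip_width: 0.62
```

```bash
python3 st.py
```

```text
14.8667 [0.6026 0.1064 0.1413] F [-0.108  -1.3828  0.705 ] M [-0.3444  0.2117  0.097 ] 0.6195956285424316 yaw 30.41864361887954 tilt [ 0.0011 -0.0001] q7 0.4341749674656292
```

move_arm(
  deltas=[
    {"linear": [0,0,0.002],"turn": [0,0,0.3],"claw": 1},
    {"linear": [0,0,0.003],"turn": [0,0,0.3],"claw": 1},
  ],
)

```text
time: 15.03
position: [0.6025, 0.1064, 0.1411]
tool_rot: [1.618, 2.692, 0.0]
ft_force: [-0.1, -1.0, 1.8]
grip_width: 0.614
```

```bash
python3 st.py
```

```text
15.0333 [0.6025 0.1064 0.1411] F [-0.1323 -0.9621  1.769 ] M [-0.3852  0.186   0.1399] 0.6141611980662481 yaw 27.991766637240385 tilt [ 0.0007 -0.0002] q7 0.39356218628059825
```

move_arm(
  deltas=[
    {"linear": [0,0,0.002],"turn": [0,0,0.3],"claw": 1},
    {"linear": [0,0,0.002],"turn": [0,0,0.3],"claw": 1},
  ],
)

```text
time: 15.2
position: [0.6025, 0.1065, 0.1411]
tool_rot: [1.674, 2.658, 0.001]
ft_force: [-1.0, -1.5, 3.1]
grip_width: 0.62
```

```bash
python3 st.py
```

```text
15.2 [0.6025 0.1065 0.1411] F [-0.99   -1.4941  3.0813] M [-0.4406  0.2437  0.2468] 0.6203704403610517 yaw 25.582033759592324 tilt [ 0.0008 -0.    ] q7 0.3532171607699909
```

move_arm(
  deltas=[
    {"linear": [0,0,0.002],"turn": [0,0,0.3],"claw": 1},
  ],
)

```text
time: 15.28
position: [0.6025, 0.1065, 0.141]
tool_rot: [1.702, 2.64, 0.001]
ft_force: [0.3, -1.7, 3.4]
grip_width: 0.623
```

```bash
python3 st.py
```

```text
15.2833 [0.6025 0.1065 0.141 ] F [ 0.3237 -1.7028  3.4408] M [-0.4964  0.2112  0.1895] 0.6232651022934231 yaw 24.37445667803816 tilt [ 0.0007 -0.    ] q7 0.33301850083936624
```

move_arm(
  deltas=[
    {"linear": [0,0,0],"turn": [0,0,0],"claw": 0.2},
    {"linear": [0,0,0],"turn": [0,0,0],"claw": 0.2},
    {"linear": [0,0,0],"turn": [0,0,0],"claw": 0.2},
    {"linear": [0,0,0],"turn": [0,0,0],"claw": 0.2},
    {"linear": [0,0,0],"turn": [0,0,0],"claw": 0.2},
  ],
)

```text
time: 15.7
position: [0.602, 0.1071, 0.1403]
tool_rot: [-1.699, -2.642, -0.0]
ft_force: [0.2, 0.9, -0.3]
grip_width: 0.791
```

```bash
python3 st.py
python3 - <<'E'
from h import *
from bench import ctrl,cams
s=ctrl.get_state(); r=cams.get_image("wrist"); pickle.dump((s,r),open("w5.pkl","wb"))
cv2.imwrite("pics/w5.png",cv2.resize(r["image"][190:290,250:380],None,fx=6,fy=6,interpolation=cv2.INTER_CUBIC)[:,:,::-1])
E
```

```text
15.7 [0.602  0.1071 0.1403] F [ 0.1898  0.8902 -0.337 ] M [-0.0544  0.031   0.0146] 0.7912604069184342 yaw 24.504350869566753 tilt [-0.0003  0.0003] q7 0.33478164179534825
```

View pics/w5.png

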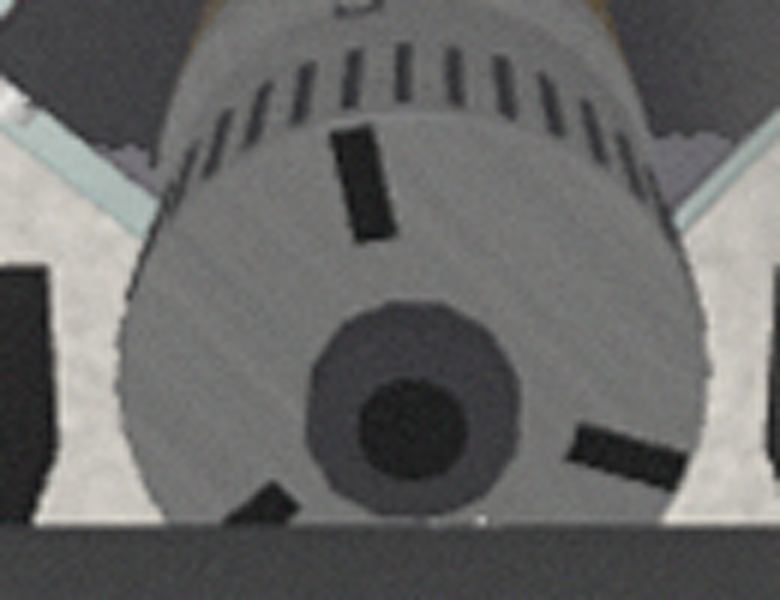

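move_arm(
  deltas=[
    {"linear": [0,0,0],"turn": [0,0,0],"claw": 1},
    {"linear": [0,0,0],"turn": [0,0,0],"claw": 1},
    {"linear": [0,0,0],"turn": [0,0,0],"claw": 1},
    {"linear": [0,0,0],"turn": [0,0,0],"claw": 1},
    {"linear": [0,0,0],"turn": [0,0,0],"claw": 1},
    {"linear": [0,0,0],"turn": [0,0,0],"claw": 1},
  ],
)

```text
time: 16.25
position: [0.6023, 0.1068, 0.1406]
tool_rot: [1.7, 2.642, 0.0]
ft_force: [1.1, 0.6, 0.2]
grip_width: 0.62
```

```bash
python3 st.py
```

```text
16.25 [0.6023 0.1068 0.1406] F [1.0575 0.635  0.1897] M [ 0.0111 -0.1577 -0.0129] 0.6203720820210109 yaw 24.483971262339978 tilt [0.0003 0.0002] q7 0.3347374188915358
```

move_arm(
  deltas=[
    {"linear": [0,0,0.0025],"turn": [0,0,0.25],"claw": 1},
    {"linear": [0,0,0.0025],"turn": [0,0,0.25],"claw": 1},
  ],
)

```text
time: 16.42
position: [0.6022, 0.1067, 0.1405]
tool_rot: [1.747, 2.611, 0.0]
ft_force: [0.6, 0.5, -0.4]
grip_width: 0.624
```

```bash
python3 st.py
```

```text
16.4167 [0.6022 0.1067 0.1405] F [ 0.5678  0.5401 -0.3953] M [-0.1026 -0.0724  0.2299] 0.6240086096001815 yaw 22.42247974239503 tilt [ 0.0002 -0.0001] q7 0.3001582767939968
```

move_arm(
  deltas=[
    {"linear": [0,0,0.002],"turn": [0,0,0.2],"claw": 1},
  ],
)

```text
time: 16.5
position: [0.6022, 0.1067, 0.1405]
tool_rot: [1.765, 2.598, -0.0]
ft_force: [0.5, -0.5, -0.0]
grip_width: 0.618
```

```bash
python3 st.py
```

```text
16.5 [0.6022 0.1067 0.1405] F [ 0.5276 -0.5082 -0.0112] M [-0.1405 -0.0003  0.2662] 0.6184315072434695 yaw 21.61331952070785 tilt [ 0.0002 -0.0001] q7 0.2866625225604621
```

move_arm(
  deltas=[
    {"linear": [0,0,0],"turn": [0,0,0],"claw": 0.1},
    {"linear": [0,0,0],"turn": [0,0,0],"claw": 0},
    {"linear": [0,0,0],"turn": [0,0,0],"claw": 0},
    {"linear": [0,0,0],"turn": [0,0,0],"claw": 0},
    {"linear": [0,0,0],"turn": [0,0,0],"claw": 0},
    {"linear": [0,0,-0.2],"turn": [0,0,0],"claw": 0},
    {"linear": [0,0,-0.6],"turn": [0,0,0],"claw": 0},
    {"linear": [0,0,-0.9],"turn": [0,0,0],"claw": 0},
    {"linear": [0,0,-0.9],"turn": [0,0,0],"claw": 0},
    {"linear": [0,0,-0.6],"turn": [0,0,0],"claw": 0},
    {"linear": [0,0,0],"turn": [0,0,0],"claw": 0},
    {"linear": [0,0,0],"turn": [0,0,0],"claw": 0},
  ],
)

```text
time: 17.5
position: [0.6029, 0.1067, 0.2379]
tool_rot: [1.763, 2.598, 0.004]
ft_force: [-0.0, 0.4, -0.7]
grip_width: 0.998
```

```bash
python3 st.py
python3 - <<'E'
from h import *
from bench import ctrl,cams
s=ctrl.get_state(); r=cams.get_image("wrist"); a=cams.get_image("scene"); 
c=cv2.resize(r["image"][150:270,240:400],(533,400),interpolation=cv2.INTER_CUBIC); b=cv2.resize(a["image"][130:230,315:382],(267,400),interpolation=cv2.INTER_CUBIC)
cv2.imwrite("pics/w6.png",np.hstack([c,b])[:,:,::-1])
E
```

```text
17.5 [0.6029 0.1067 0.2379] F [-0.0418  0.4055 -0.6836] M [-0.0945  0.0309 -0.0223] 0.9977415193520964 yaw 21.67770488072635 tilt [0.0026 0.001 ] q7 0.2609469085975116
```

View pics/w6.png

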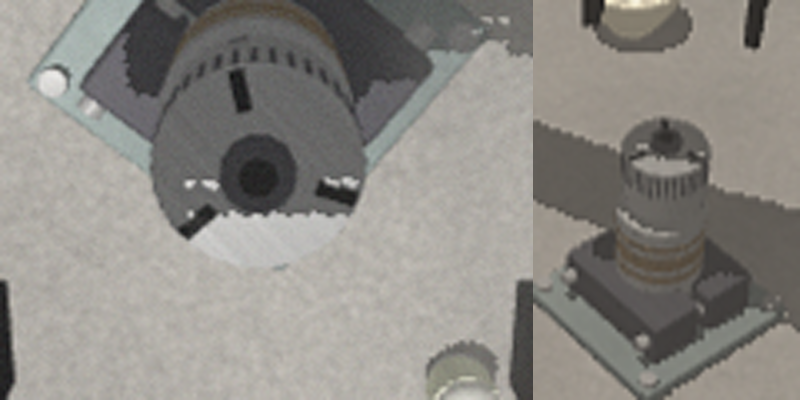

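The lid sits level and centred on the neck at about (258,178) in the left view, and the open hand is well clear of it. I'm handing the job in.

```bash
python3 -c "
from bench import ctrl
print(ctrl.close_job())"
```

```text
the job is handed in; nothing more can be done
None
```

The lid is on the vessel, snug by the torque readings, and let go. I handed the job in at about 17.6 s of the 58 s allowed; it reports no verdict.

**What I did:**
- I picked out the grey knurled lid among the coloured look-alikes and gripped it on its axis.
- I turned it 44.7° to line its pins up with the measured thread gaps. They dropped through with no vertical force, and the lid came to rest on the seal with its rim at about 110.3 mm.
- I screwed it about 0.71 rad clockwise in two grasps.

**Last checks:**
- **Torque:** it read 0.23 and then 0.27 N m while turning in the second grasp, with almost no vertical hand force. That is inside the 0.2 to 0.3 N m snug range; the readings scatter by about 0.03 N m.
- **Position:** in the last pictures the lid is upright and centred on the neck, and the open hand is about 0.1 m above it. I saw no bystander moved, but the last pictures were close crops and I did not measure the bystanders.

**What disagreed or stayed unmeasured:**
- **False torque in the first grasp:** the hand was pressing the lid by about 3.5 N and sideways moments were building up, so those torque readings were partly false. I let go, gripped again and took the final readings from there.
- **Camera offset:** the wrist camera read about 1.2 mm off across the jaws, and I corrected for that.
- **Seal height:** the cameras put the seal about 6.4 mm proud, while contact put it at about 5.8 mm.
- **Seal force:** I could not measure it directly. About 20 N is inferred from the torque and the angle turned.

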